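# Pin down and knob on the drawer latch

## Robot

A 6-joint arm with a two-finger parallel gripper is mounted at the origin on the work surface. World frame = base frame: x ahead of the robot, y to its left, z up, the work surface at z = 0. Lengths are in m, angles in rad, forces in N, time in s.
With the tool pointing down it reaches from about 0.275 to 0.875 m from the base axis. Payload 12.5 kg.
Tool frame: the origin (TCP) lies on the centre line of the jaws, within the pads' length; the fingertips stand r.finger_overhang ahead of it and the grasp point (between the pads) lies 3 mm ahead of it (r.finger_overhang is the distance from the TCP to the fingertips, in m); z points along the fingers, y is the direction in which the jaws open and shut (so a half turn about z gives the same grasp; the last joint's range is limited). The gripper opens to 85 mm and grips with 20 to 120 N. Pads are 22 mm wide; open, the fingers measure 114 mm over their backs; the gripper's body (76 mm by 85 mm) begins 54 mm behind the grasp point. The pads swing forward as they close: fully open they stand 13 mm farther back than shut.
Start: joints at [-1.414, 0.351, 1.652, -0, 1.139, -0.085], TCP at [0.132, -0.534, 0.253] pointing down, gripper open.
Joint ranges: [-2.75, 2.75], [-0.79, 2.1], [0.01, 2.65], [-1.57, 4.71], [0.07, 3.14], [-2.87, 2.87]. Speed limits (rad/s): [2.22, 2.22, 2.79, 3.14, 3.14, 3.14].

## Interface

Orientations are given as a unit quaternion [x, y, z, w].
In Python, from cell import r, optics gives the robot as it stands. The module is installed in compiled form; this text tells all that it offers. Calls block until the motion is done:
- r.move_to(position, orientation): joint-space move of the TCP to a pose.
- r.move_linear(position, rot=None, vel=0.15): straight line of the TCP; rot=None keeps the orientation; vel is the mean speed in m/s.
- r.set_joints(angles): joint-space move.
- r.set_gripper(opening, squeeze=None): opening from 0.0 (shut) to 1.0 (fully open); squeeze is the grip in N (None keeps the last); returns when the fingers have stopped.
- r.sleep(seconds).
- r.inverse_kinematics(position, orientation): joint angles nearest the present ones, or None.
- optics.get_image(name): name is "side" or "top" or "wrist"; returns a dict with "pixels" (480x640x3 uint8, red, green, blue), "depth" (480x640 float32, m along the optical axis (not along the pixel's ray), 0 where there is no reading), "fx", "fy", "cx", "cy" (pixels), "camera_from_world" (4x4, takes a point from world to camera coordinates); the wrist camera has in their place "mount" (4x4, takes a point from camera to tool coordinates, whose origin is the TCP and whose axes are the flange's). Camera axes: x right, y down, z forward; pixel columns grow to the right and rows downward; lengths in m; the calibration is good to about 2 mm. A picture is of the moment at which its call begins: read the wrist's pose just before it.
A pose or a line that the arm cannot do raises r.PlanningError and nothing moves.
- r.hand_in(): hands the job in, once; it reports no verdict.
Readings, each from a call of its own:
- r.current_t(): time.
- r.current_q(): joint angles.
- r.current_qvel(): joint speeds.
- r.current_effort(): joint torques, N m.
- r.current_tool_pos(): TCP position.
- r.current_ee_rot(): TCP orientation.
- r.current_contact_force(): force on the tool from outside, world axes, zero at the start.
- r.current_torque(): the same for the moment, N m.
- r.current_opening(): opening from 0.0 (shut) to 1.0 (fully open).
Only numpy, scipy, OpenCV 4.12 (cv2) and the standard library are available. Lean on these libraries where they do the work, as an engineer would, in place of code of your own. Each camera call takes 0.05 s, during which the arm holds its last target. There are 200 camera calls.

## Task

The latch in the hardware drawer has lost its knob and its retaining pin has crept up: with the mallet, drive the pin down flush with the top of the latch case (not with the fingers or the knob), then put the mallet back down on the drawer floor beside the latch and let it go. Pick up the knob, turn it so that its D-shaped hole matches the D-shaped spindle (nose over the pin), push it down onto the spindle's shoulder, then press knob and spindle fully in against the spring, and finish still gripping the knob and holding it pressed in. Leave the other hardware where it lies.

Things in the scene. Friction and masses are not known exactly. Their poses are not given: they have to be found in the camera images.
- drawer: The half-open drawer, fixed: galvanised liner, inside 370 x 680 mm, floor 10 mm above the origin, side walls to 50 mm, wooden front (to 60 mm) on the -x side, a 110 mm high wooden carcass behind it (+x). Origin: centre of its underside, on the bench; z up.
- latch: Latch fixed to the drawer floor. Steel case 100 mm wide (y), x = -62 to +50 mm, flat top 38 mm above the origin, which lies on the drawer floor under the spindle's axis; z up. The pin stands at x = -36 mm, y = 0, on the robot's side of the spindle; the flat of the D spindle faces -x, towards the pin.
- flap (a joint): Divider flap behind the latch case, rad: a flat plate at latch x = 55 to 127 mm, 112 mm wide, 32 mm above the drawer floor when shut (0), hinged at its far edge. It rises with the spindle: 0.3 when fully pressed (near edge up 21 mm).
- shaft_shoulder (a point): Centre of the top of the spindle's round shoulder (29 mm diameter), where the knob's underside must rest; moves with the spindle, axes parallel to the latch's. Released, it is 9 mm above the case top. The brass D-shaft rises 18 mm from it: 18 mm diameter, one flat 3.5 mm from the axis on the -x side, the last 3 mm 1.5 mm smaller all round.
- spindle (a joint): How far the spindle is pressed in (down), m: 0 released, 0.006 at its stop. Spring: about 3.6 N to start, 10.8 N at the stop; it springs back when let go.
- pin_top (a point): Centre of the top of the retaining pin (steel, 10 mm diameter, vertical); at the start it stands 14 mm above the case top.
- pin (a joint): How far the pin has been driven down, m: 0 proud by 14 mm, 0.014 flush with the case top (its stop). It is a spring pin gripped by its hole: it takes about 7 N to move and stays where it is left.
- mallet: Small steel mallet with rubber faces, standing on one face. Head 36 (x) x 40 (y) x 56 (z) mm; origin: centre of the underside (striking face), z up. Handle 17 mm wide (y), 24 mm tall, centred 28 mm above the origin, along -x to x = -140 mm. 0.25 to 0.4 kg, mostly head. Over the pin the handle must not lie across the spindle, which is taller.
- knob: Cast alloy bar knob, right way up, D hole vertical. Origin: on the hole's axis at the underside; z up. Body x = -22 to 18 mm, 30 mm wide (y, flat sides), 34 mm high; a nose 18 mm wide, 16 mm high goes on to x = -46 mm. Through hole 20 mm diameter, flat 4.5 mm from the axis on the nose (-x) side. Fits when its x axis points as the latch's within 6 degrees. 0.1 to 0.18 kg.
- knob_nose (a point): Tip of the knob's nose: 46 mm from the hole's axis in the knob's -x direction, 8 mm above its underside.
- barrel_bolt: chrome barrel bolt, 120 x 36 x 30 mm, a bystander; origin at its underside
- t_hinge: green-painted T-hinge, 170 x 80 x 10 mm, a bystander; origin at its underside
- ring_handle: cast iron ring handle, 70 mm, 16 mm high, a bystander; origin at its underside
- cup_hook_a: galvanised cup hook, 55 x 30 x 7 mm, a bystander; origin at its underside
- cup_hook_b: second galvanised cup hook, the same, a bystander; origin at its underside
- padlock: laminated padlock, 38 x 90 x 21 mm, a bystander; origin at its underside
Not all that is in view belongs to the job. There is more than one size of the mallet; the job needs the middle-sized. What is shaped like the knob but blue or orange is not meant.

How it is judged:
On the way, in this order (a step that is already met when the one before it is completed fails the run):
1. the pin is driven down flush (at least 12.5 of 14 mm) while the knob is still off the spindle (value of joint pin above 0.0125 m and horizontal distance between knob and shaft_shoulder above 0.06 m), for 0.2 s.
2. the mallet is back on the drawer floor, let go, clear of the spindle, with the knob still off (z of mallet in the frame of drawer below 0.04 m and x of mallet in the frame of drawer between -0.19 and 0.19 m and y of mallet in the frame of drawer between -0.345 and 0.345 m and contact force between mallet and the fingers below 0.1 N and linear speed of mallet below 0.05 m/s and horizontal distance between each of mallet, knob and shaft_shoulder above 0.06 m), for 0.2 s.
At the end, for the whole second after the job is handed in: Pin at least 12.5 of 14 mm down. Knob gripped, on the shoulder within 2 mm, 3 mm of the axis, 0.15 rad, upright, nose over the pin, holding the spindle at least 4.5 of 6 mm in. Mallet let go, still, on the drawer floor, 60 mm or more from the spindle; bystanders within 40 mm (value of joint pin above 0.0125 m and value of joint spindle above 0.0045 m and horizontal distance between knob and shaft_shoulder below 0.003 m and z of knob in the frame of shaft_shoulder between -0.0025 and 0.002 m and x of knob_nose in the frame of shaft_shoulder below -0.043 m and angle between the x axis of knob and the x axis of latch, either way round below 0.15 rad and angle between knob's own z axis and vertical below 0.1 rad and contact force between the fingers and knob above 3 N and contact force between mallet and knob below 0.1 N and z of mallet in the frame of drawer below 0.04 m and x of mallet in the frame of drawer between -0.19 and 0.19 m and y of mallet in the frame of drawer between -0.345 and 0.345 m and contact force between mallet and the fingers below 0.1 N and linear speed of mallet below 0.05 m/s and horizontal distance between mallet and shaft_shoulder above 0.06 m); the arm keeps its last pose, push and grip.
It fails at once if the robot or the knob pushes on the pin (contact force between any of the arm, the fingers and pin above 1.5 N or contact force between knob and pin above 4 N).
It fails at once if a bystander is moved more than 40 mm (distance of any of barrel_bolt, t_hinge, ring_handle, cup_hook_a, cup_hook_b, padlock from where it was at the start of the episode above 0.04 m).
It also fails if it takes over 61 s, if anything falls off the work surface, if the arm or the gripper's body presses on something with over 40 N, if the wrist force passes 120 N, or if a joint passes its speed limit or range.

## Working session

There is one attempt and no reset: what is moved stays moved. The work goes in short steps, each a Python script; the robot and the scene stay as the last script left them, time stands still between calls to the robot, and variables do not carry over. Pictures are saved under pics/ and viewed, about 8 in all and at most 12, crops included, and the job is handed in when it is done.

```bash
mkdir -p pics; ls
python3 - <<'E'
from cell import r, optics
import cv2, numpy as np, pickle
print(r.current_t(), r.current_tool_pos(), r.current_ee_rot(), r.finger_overhang, r.current_opening())
for n in ["top","side"]:
    d=optics.get_image(n)
    pickle.dump(d,open(f"{n}0.pkl","wb"))
    cv2.imwrite(f"pics/{n}0.png",d["pixels"][:,:,::-1])
    print(n,d["fx"],d["cx"],d["cy"],np.round(d["camera_from_world"],3).tolist(), (d["depth"]>0).mean())
E
```

```text
pics
0.0 [ 0.13167934 -0.5336919   0.25274775] [ 9.92699446e-01  1.20612871e-01 -3.49910868e-05 -5.86059328e-04] 0.022 1.000163937134332
top 490.1423105029317 315.4315592439147 242.3952135649866 [[0.007, -0.999, 0.034, -0.082], [-0.997, -0.01, -0.075, 0.397], [0.075, -0.033, -0.997, 1.145], [0.0, 0.0, 0.0, 1.0]] 0.9957552083333333
side 499.4761889755553 323.73229956572266 243.69402959327684 [[-0.993, -0.114, -0.011, 0.403], [-0.05, 0.514, -0.856, 0.111], [0.103, -0.85, -0.516, 1.193], [0.0, 0.0, 0.0, 1.0]] 0.996162109375
```

View pics/top0.png

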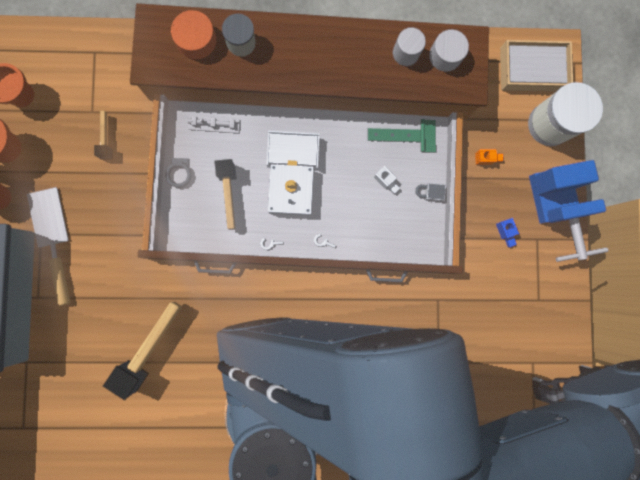

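View pics/side0.png

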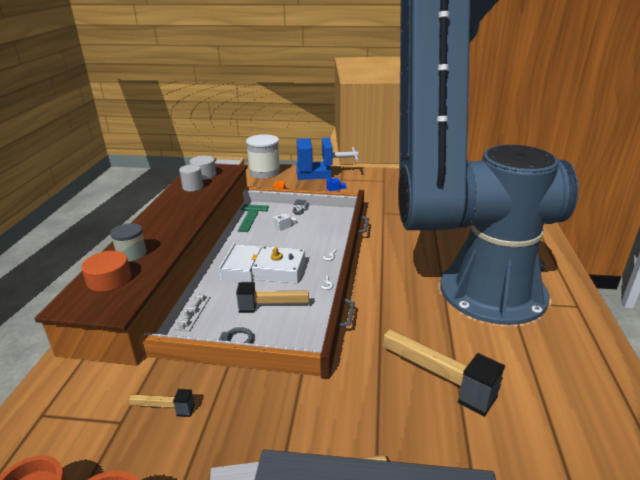

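The top view shows the middle mallet at (228,190) in the drawer with its head toward +x. The latch is at (291,190), the grey knob at (388,180) and the hooks at (270,243) and (324,241). The side view agrees. Next are coarse positions, then a close wrist look.

```bash
cat > h.py <<'E'
from cell import r, optics
import cv2, numpy as np, pickle
from scipy.spatial.transform import Rotation as R
def down(yaw):  # tool z down, tool x axis at world yaw
    return (R.from_euler('z',yaw)*R.from_euler('x',np.pi)).as_quat()
def snap(n,name=None):
    p=r.current_tool_pos(); q=r.current_ee_rot(); d=optics.get_image(n)
    if n=="wrist":
        T=np.eye(4); T[:3,:3]=R.from_quat(q).as_matrix(); T[:3,3]=p
        d["wfc"]=T@d["mount"]
    else: d["wfc"]=np.linalg.inv(d["camera_from_world"])
    if name:
        cv2.imwrite(f"pics/{name}.png",d["pixels"][:,:,::-1]); pickle.dump(d,open(name+".pkl","wb"))
    return d
def ray(d,uv,z):
    uv=np.atleast_2d(uv).astype(float)
    c=np.c_[(uv[:,0]-d["cx"])/d["fx"],(uv[:,1]-d["cy"])/d["fy"],np.ones(len(uv))]
    w=c@d["wfc"][:3,:3].T; o=d["wfc"][:3,3]
    return o+w*((z-o[2])/w[:,2])[:,None]
def cloud(d):
    v,u=np.mgrid[:480,:640]; Z=d["depth"]
    P=np.stack([(u-d["cx"])/d["fx"]*Z,(v-d["cy"])/d["fy"]*Z,Z],-1)
    return P@d["wfc"][:3,:3].T+d["wfc"][:3,3]
E
python3 - <<'E'
from h import *
d=pickle.load(open("top0.pkl","rb")); d["wfc"]=np.linalg.inv(d["camera_from_world"])
for n,uv,z in [("latchaxis",(291,187),.06),("pin",(292,202),.062),("head",(225,169),.066),("handle end",(233,228),.05),("knob",(383,175),.044),("nose",(396,188),.026)]:
    print(n,ray(d,uv,z)[0].round(4))
P=cloud(d); 
for uv in [(291,187),(292,202),(300,205),(225,169),(233,222),(383,175),(396,188),(340,200),(230,50)]: print(uv,P[uv[1],uv[0]].round(4))
d=optics.get_image("wrist"); print(d["fx"],d["cx"],d["cy"],d["mount"].round(3).tolist())
L=ray(dict(pickle.load(open("top0.pkl","rb")),wfc=np.linalg.inv(pickle.load(open("top0.pkl","rb"))["camera_from_world"])),(275,190),.05)[0]
for yaw in [0,np.pi/2,np.pi,-np.pi/2]: print(yaw, r.inverse_kinematics([L[0],L[1],.35],down(yaw)))
E
```

```text
latchaxis [ 0.5217 -0.0203  0.06  ]
pin [ 0.4867 -0.023   0.062 ]
head [0.56   0.1302 0.066 ]
handle end [0.4267 0.1116 0.05  ]
knob [ 0.5561 -0.2354  0.044 ]
nose [ 0.5291 -0.2696  0.026 ]
(291, 187) [ 0.522  -0.0203  0.0582]
(292, 202) [ 0.4886 -0.0228  0.0497]
(300, 205) [ 0.4822 -0.0414  0.0474]
(225, 169) [0.5601 0.1303 0.0656]
(233, 222) [0.4409 0.1123 0.0467]
(383, 175) [ 0.563  -0.2409  0.0124]
(396, 188) [ 0.5292 -0.2696  0.0258]
(340, 200) [ 0.5007 -0.1371  0.0131]
(230, 50) [0.8137 0.1162 0.1218]
349.54015722806236 313.3793156980635 240.13028194862423 [[0.0, -0.95, -0.314, 0.08], [1.0, 0.001, -0.001, 0.001], [0.001, -0.314, 0.95, -0.121], [0.0, 0.0, 0.0, 1.0]]
0 [-5.78096393e-02  2.03449843e-01  1.60602321e+00 -4.44089210e-16
  1.33211960e+00  1.51298669e+00]
1.5707963267948966 [-0.05780964  0.20344984  1.60602321  0.          1.3321196  -0.05780964]
3.141592653589793 [-0.05780964  0.20344984  1.60602321  0.          1.3321196  -1.62860597]
-1.5707963267948966 None
```

Run:
```python
from h import *
t=r.current_t(); r.move_to([.54,.05,.26],down(0)); print(r.current_t()-t)
d=snap("wrist","w1")
t=r.current_t(); r.move_to([.58,-.24,.16],down(0)); print(r.current_t()-t)
d2=snap("wrist","w2")
cv2.imwrite("pics/w12.png",np.hstack([cv2.resize(d["pixels"],(400,300)),cv2.resize(d2["pixels"],(400,300))])[:,:,::-1])
print(r.current_t())
```

```text
2.525
1.1833
3.9583
```

View pics/w1.png

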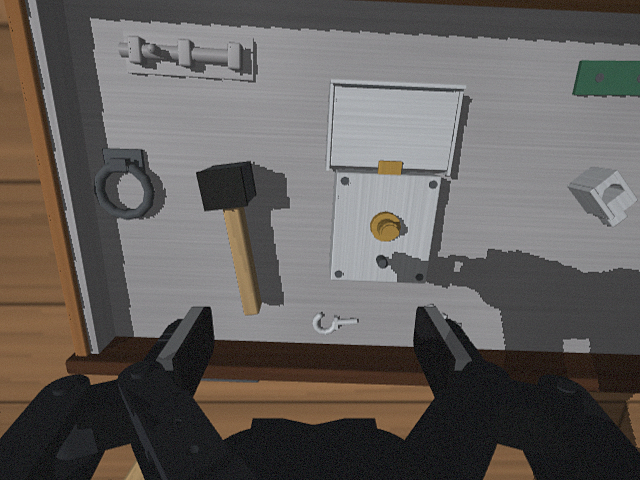

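View pics/w2.png

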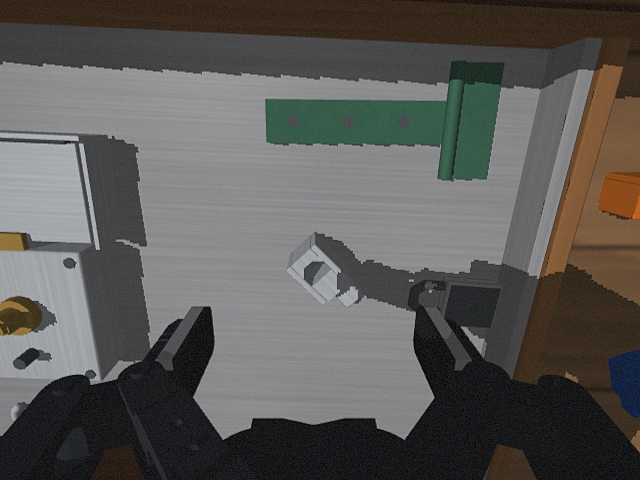

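w1 shows the mallet head at (226,185), the handle end at (250,310), spindle top at (388,228), pin at (383,262) and the case from (332,170) to (440,283). w2 shows the knob at (318,270) with its nose at (348,296) and the padlock at (465,300).

```bash
cat > m1.py <<'E'
from h import *
d1=pickle.load(open("w1.pkl","rb")); d2=pickle.load(open("w2.pkl","rb"))
P1=cloud(d1);P2=cloud(d2)
def rect(P,m):
    pts=P[m][:,:2].astype(np.float32); c,s,a=cv2.minAreaRect(pts*1000); return np.round(c,1),np.round(s,1),round(a,1),len(pts), P[m][:,2].mean().round(4)
def box(P,x0,x1,y0,y1,z0,z1): return (P[...,0]>x0)&(P[...,0]<x1)&(P[...,1]>y0)&(P[...,1]<y1)&(P[...,2]>z0)&(P[...,2]<z1)
def show(n,*a): print(n,*a)
for n,d,P in [("w1",d1,P1),("w2",d2,P2)]:
    hsv=cv2.cvtColor(d["pixels"],cv2.COLOR_RGB2HSV)
    fl=(P[...,0]>.42)&(P[...,0]<.6)&(P[...,1]>-.2)&(P[...,1]<-.1)&(P[...,2]<.03); show(n,"floor z",np.median(P[...,2][fl]))
    show("case",rect(P,box(P,.42,.6,-.09,.05,.043,.052)&(hsv[...,1]<60)))
    show("pintop",rect(P,box(P,.45,.51,-.05,0,.056,.068)), P[box(P,.45,.51,-.05,0,.058,.068)].mean(0) )
    br=(hsv[...,1]>110)&(hsv[...,0]>12)&(hsv[...,0]<32)
    show("shaft top",rect(P,br&box(P,.5,.55,-.06,.02,.068,.09)), P[br&box(P,.5,.55,-.06,.02,.068,.09)].mean(0).round(4))
    show("shoulder",rect(P,br&box(P,.49,.55,-.06,.02,.050,.064)))
    show("knob top",rect(P,box(P,.5,.62,-.3,-.19,.038,.05)))
    show("knob nose",rect(P,box(P,.5,.62,-.3,-.19,.019,.03)),P[box(P,.5,.62,-.3,-.19,.022,.03)].mean(0).round(4))
    show("knob all",rect(P,box(P,.5,.62,-.3,-.19,.02,.05)))
P=P1
show("head top",rect(P,box(P,.5,.62,.06,.2,.06,.075)))
h=box(P,.4,.56,.06,.2,.042,.056)&(cv2.cvtColor(d1["pixels"],cv2.COLOR_RGB2HSV)[...,1]>60); show("handle",rect(P,h))
E
python3 m1.py
```

```text
w1 floor z 0.01045216539682256
case (array([531.5, -22.7]), array([110.5, 136.9]), 89.7, 10478, np.float64(0.0482))
pintop (array([490.6, -19.2]), array([9.3, 9.1]), 83.6, 93, np.float64(0.0616)) [ 0.49089336 -0.01900183  0.06196841]
shaft top (array([529. , -20.9]), array([17.8, 12.6]), 83.7, 240, np.float64(0.0741)) [ 0.5294 -0.02    0.0741]
shoulder (array([527.2, -20.3]), array([27.5, 27.5]), 57.1, 410, np.float64(0.0572))
knob top (array([ 554.8, -243.1]), array([41.8, 30.9]), 43.5, 1311, np.float64(0.0435))
knob nose (array([ 545.6, -250.7]), array([66.2, 30.6]), 42.6, 578, np.float64(0.025)) [ 0.5475 -0.245   0.0262]
knob all (array([ 546.1, -251.4]), array([65.7, 31.3]), 44.4, 2249, np.float64(0.0375))
w2 floor z 0.010607070472333613
case (array([532.8, -34.1]), array([ 82. , 141.5]), 84.9, 11095, np.float64(0.0482))
pintop (array([490.8, -20.3]), array([ 9.7, 10.2]), 26.3, 215, np.float64(0.061)) [ 0.49143004 -0.02076157  0.06171144]
shaft top (array([529. , -27.5]), array([13. ,  6.3]), 9.4, 210, np.float64(0.0718)) [ 0.5292 -0.0281  0.0718]
shoulder (array([527.8, -25.2]), array([28. , 21.6]), 12.2, 920, np.float64(0.057))
knob top (array([ 555. , -243.7]), array([40.9, 30.3]), 44.6, 1822, np.float64(0.044))
knob nose (array([ 546.8, -252.3]), array([64.1, 29.8]), 44.4, 779, np.float64(0.0253)) [ 0.543  -0.258   0.0262]
knob all (array([ 546.5, -251.8]), array([64.2, 30.5]), 43.8, 2887, np.float64(0.0382))
head top (array([564.8, 132.1]), array([36.1, 40.9]), 6.8, 1828, np.float64(0.0664))
handle (array([489.3, 122.4]), array([124.6,  26.8]), 1.4, 1873, np.float64(0.0499))
```

```bash
cat >> m1.py <<'E'
print("---")
for P,d in [(P1,d1)]:
    m=box(P,.46,.575,-.09,.05,.0455,.052); X=P[m]
    xs=np.arange(.470,.570,.004); lo=[];hi=[]
    for x in xs:
        s=X[(abs(X[:,0]-x)<.002)][:,1]; lo.append(s.min()); hi.append(s.max())
    for e in (lo,hi): k=np.polyfit(xs,e,1); print("edge slope deg",np.degrees(np.arctan(k[0])).round(2),"y at x=.527",np.polyval(k,.527).round(4), "res",np.std(np.array(e)-np.polyval(k,xs)).round(5))
    ys=np.arange(-.06,.02,.004); f=[X[abs(X[:,1]-y)<.002][:,0].min() for y in ys]; k=np.polyfit(ys,f,1); print("front slope deg",-np.degrees(np.arctan(k[0])).round(2),"x at y=-.02",np.polyval(k,-.02))
    w=box(P,.3,.45,-.05,.1,.054,.066); print("front wall",P[w].min(0),P[w].max(0))
E
python3 m1.py | sed -n '/---/,$p'
python3 - <<'E'
from h import *
y=np.radians(7+180)
for p,yw in [((.5648,.132,.16),y),((.5648,.132,.042),y),((.484,-.019,.16),np.pi/2),((.484,-.019,.08),np.pi/2),((.556,-.242,.037),np.radians(44)),((.556,-.242,.037),np.radians(224)),((.527,-.02,.08),0),((.527,-.02,.08),np.pi)]:
    q=r.inverse_kinematics(list(p),down(yw)); print(p,None if q is None else np.round(q,2))
print(r.current_contact_force())
E
```

```text
---
edge slope deg -2.24 y at x=.527 -0.0703 res 0.00032
edge slope deg -2.4 y at x=.527 0.0289 res 0.00026
front slope deg -2.29 x at y=-.02 0.46514034360862194
front wall [ 0.34283777 -0.0499622   0.05400145] [0.36710859 0.09998751 0.06281885]
(0.5648, 0.132, 0.16) [ 0.15  0.51  1.66  0.    0.97 -1.54]
(0.5648, 0.132, 0.042) [ 0.15  0.69  1.7   0.    0.75 -1.54]
(0.484, -0.019, 0.16) [-0.14  0.36  1.91 -0.    0.88 -0.14]
(0.484, -0.019, 0.08) [-0.14  0.5   1.95 -0.    0.69 -0.14]
(0.556, -0.242, 0.037) [-0.49  0.73  1.63 -0.    0.78  0.32]
(0.556, -0.242, 0.037) [-0.49  0.73  1.63 -0.    0.78 -2.83]
(0.527, -0.02, 0.08) [-0.13  0.56  1.84 -0.    0.75  1.44]
(0.527, -0.02, 0.08) [-0.13  0.56  1.84  0.    0.75 -1.7 ]
[-0.44738446 -0.89266759  0.19787633]
```

Run:
```python
from h import *
y=np.radians(187)
r.set_gripper(.75,100)
r.move_to([.5648,.132,.15],down(y))
r.move_linear([.5648,.132,.044],vel=.12)
r.set_gripper(0.,100); print("open",r.current_opening(),r.current_contact_force().round(2))
r.move_linear([.5648,.132,.145],vel=.12)
print("lift",r.current_opening(),r.current_contact_force().round(2))
d=snap("side","s1"); 
r.move_to([.484,-.019,.145],down(np.pi/2-np.radians(2.3)))
d2=snap("wrist","w3"); 
cv2.imwrite("pics/s1w3.png",np.hstack([cv2.resize(d["pixels"][150:390,130:450],(400,300)),cv2.resize(d2["pixels"],(400,300))])[:,:,::-1])
print(r.current_t())
```

```text
open 0.453966287718674 [-1.53 -0.41  6.83]
lift 0.4587011688547818 [ 0.18  0.69 -2.33]
10.3333
```

View pics/s1w3.png

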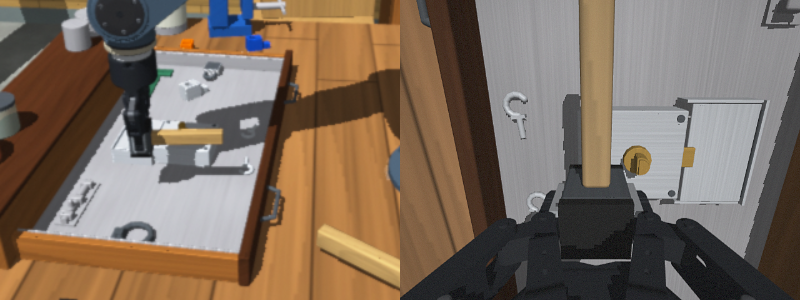

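The left half of the picture shows the mallet lifted level over the latch. In the wrist view the handle lies along +y and the spindle at (637,160) is clear of the head. Now pressing the pin down.

Run:
```python
from h import *
f0=r.current_contact_force()[2]
r.move_linear([.484,-.019,.1],vel=.1)
z=.1
while z>.0765:
    z-=.002; r.move_linear([.484,-.019,z],vel=.03)
    f=r.current_contact_force()[2]-f0; print(round(z,4),r.current_tool_pos()[2].round(4),f.round(1))
    if f>30: break
r.sleep(.3); print(r.current_tool_pos(),r.current_contact_force().round(1),r.current_t())
```

```text
0.098 0.0983 0.0
0.096 0.0962 2.9
0.094 0.0941 3.9
0.092 0.0919 4.1
0.09 0.0898 3.6
0.088 0.0878 3.5
0.086 0.0857 2.8
0.084 0.0837 1.5
0.082 0.0829 23.4
0.08 0.0828 56.5
[ 0.48387727 -0.01893084  0.08283513] [-18.4   2.7  53.4] 13.7333
```

Run:
```python
from h import *
r.move_linear([.484,-.019,.15],vel=.12)
r.move_to([.5648,.132,.145],down(np.radians(187)))
d=snap("wrist","w4"); P=cloud(d)
pin=np.array([.491,-.0193])
m=np.hypot(P[...,0]-pin[0],P[...,1]-pin[1])
a=(m<.005); b=(m>.008)&(m<.014)&(P[...,0]<.5)
print("pin z",np.median(P[...,2][a]),a.sum(),"case z",np.median(P[...,2][b]),b.sum(), r.current_t(),r.current_opening())
```

```text
pin z 0.04832576092924562 252 case z 0.04831465307751194 1092 15.8167 0.4564928006552164
```

View pics/w4.png

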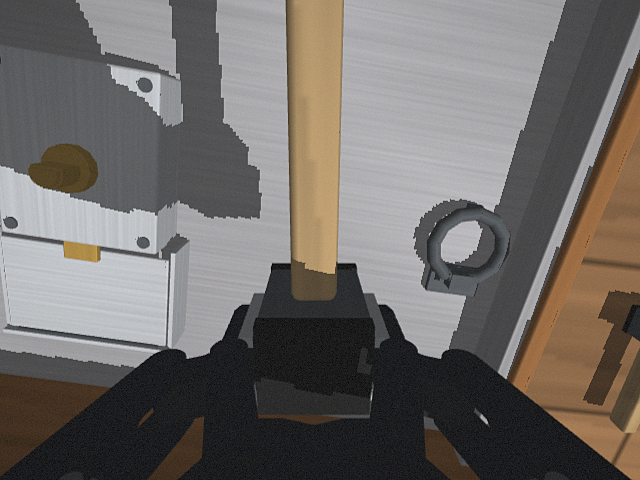

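The pin at about (75,90) now lies in the shaded case top, and its measured depth equals the case's, so it is flush. Next: put the mallet down, let it go, and look at the knob from close by.

Run:
```python
from h import *
f0=r.current_contact_force()[2]
r.move_linear([.5648,.132,.048],vel=.12)
z=.048
while z>.041:
    z-=.001; r.move_linear([.5648,.132,z],vel=.03); f=r.current_contact_force()[2]-f0
    if f>3: break
print(z,f)
r.set_gripper(.75); r.move_linear([.5648,.132,.15],vel=.15); r.sleep(.1)
d=snap("wrist","w5"); P=cloud(d)
m=(abs(P[...,0]-.565)<.05)&(abs(P[...,1]-.132)<.06)&(P[...,2]>.058)&(P[...,2]<.075)
print("head",cv2.minAreaRect((P[m][:,:2]*1000).astype(np.float32)),P[m][:,2].mean())
r.set_gripper(.65); r.move_to([.5563,-.242,.13],down(np.radians(44.2)))
d=snap("wrist","w6"); P=cloud(d)
m=(abs(P[...,0]-.55)<.06)&(abs(P[...,1]+.245)<.06)&(P[...,2]>.038)&(P[...,2]<.05); print("body",m.sum(),cv2.minAreaRect((P[m][:,:2]*1000).astype(np.float32)))
m=(abs(P[...,0]-.55)<.06)&(abs(P[...,1]+.245)<.06)&(P[...,2]>.02)&(P[...,2]<.05); print("all",m.sum(),cv2.minAreaRect((P[m][:,:2]*1000).astype(np.float32)))
print(r.current_t())
```

```text
0.044 13.802000956005106
head ((565.1876220703125, 131.71958923339844), (37.217002868652344, 39.975730895996094), 6.693722724914551) 0.06609552586429988
body 2406 ((555.065185546875, -243.78672790527344), (40.8638801574707, 30.049205780029297), 44.122764587402344)
all 3461 ((546.6157836914062, -251.8011474609375), (64.16526794433594, 30.062368392944336), 43.854801177978516)
21.075
```

View pics/w6.png

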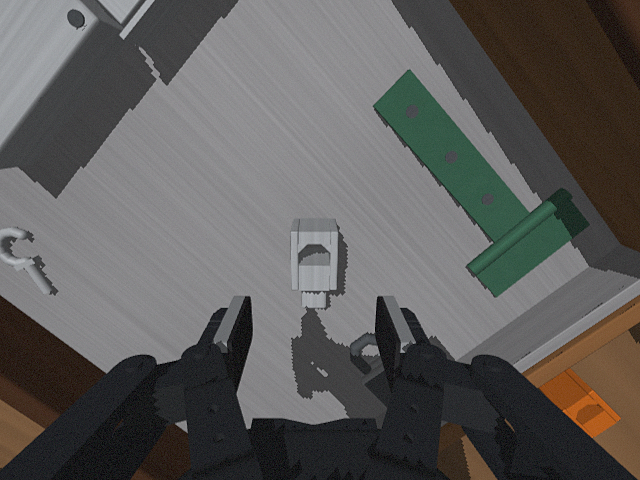

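The knob is seen upright at (315,255) with its nose at (314,299), in line with the tool. The padlock shackle at (365,345) is near the right finger, so I check that clearance numerically before descending.

Run:
```python
from h import *
d=pickle.load(open("w6.pkl","rb")); P=cloud(d)
yaw=np.radians(44.2); c=np.array([.5565,-.2424])
D=P[...,:2]-c; xk=D@[np.cos(yaw),np.sin(yaw)]; yt=D@[np.sin(yaw),-np.cos(yaw)]
m=(P[...,2]>.015)&(P[...,2]<.05)&(abs(xk)<.015)&(abs(yt)>.02)&(abs(yt)<.06)
print("obstacle pts in finger zone",m.sum(), (xk[m].min(),xk[m].max(),yt[m].min(),yt[m].max()) if m.any() else "")
m=(P[...,2]>.015)&(P[...,2]<.05)&(xk>-.08)&(yt>.018)&(yt<.07)&(xk<.05); print(np.c_[xk[m],yt[m]].max(0) if m.any() else "none", yt[m].min() if m.any() else "")
if not ((P[...,2]>.015)&(P[...,2]<.05)&(abs(xk)<.013)&(abs(yt)>.024)&(abs(yt)<.048)).any():
    r.move_linear([c[0],c[1],.13],down(yaw),vel=.1)
    r.move_linear([c[0],c[1],.038],vel=.12)
    r.set_gripper(0.,60); print("open",r.current_opening(),r.current_contact_force().round(1))
    f0=r.current_contact_force()
    r.move_linear([c[0],c[1],.15],vel=.12); print(r.current_opening(),r.current_contact_force().round(1))
    s=snap("wrist","w7"); print(r.current_t())
```

```text
obstacle pts in finger zone 0 
[-0.06992927  0.04731919] 0.02781032104664207
open 0.3391029938035703 [-0.8 -0.1  5.9]
0.33913183976972067 [ 0.6 -0.7 -1.1]
23.725
```

View pics/w7.png

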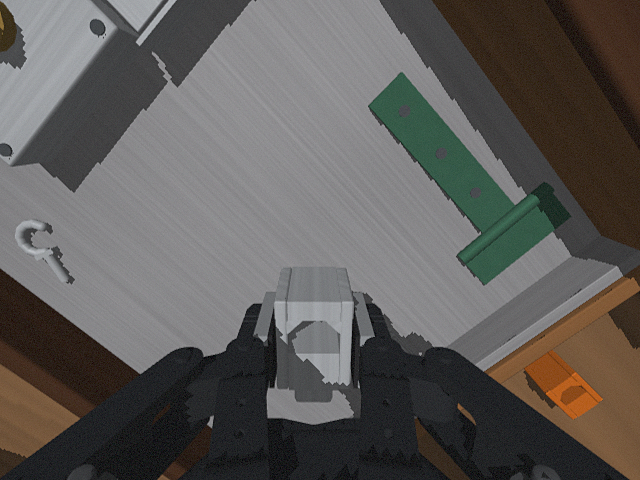

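w7 shows the knob held square between the pads at (313,330), hole open above. I measure it in hand, and cross-check the spindle axis from w4, which was taken half a turn round.

Run:
```python
from h import *
d=pickle.load(open("w7.pkl","rb")); P=cloud(d)
yaw=np.radians(44.2); c=r.current_tool_pos(); print(c)
D=P[...,:2]-c[:2]; xk=D@[np.cos(yaw),np.sin(yaw)]; yt=D@[np.sin(yaw),-np.cos(yaw)]; h=P[...,2]-c[2]
m=(abs(xk)<.035)&(abs(yt)<.0145)&(h>-.005)&(h<.03)
print("knob top h",np.percentile(h[m],[5,25,50,75,95]).round(4))
t=m&(abs(h-np.median(h[m]))<.003)
print("x range",np.percentile(xk[t],[.5,99.5]).round(4))
t2=(abs(xk)<.02)&(abs(yt)<.03)&(abs(h-np.median(h[m]))<.002); print("y range",np.percentile(yt[t2],[1,99]).round(4),"slope top",np.polyfit(xk[t],h[t],1), np.polyfit(yt[t],h[t],1))
d=pickle.load(open("w4.pkl","rb")); P=cloud(d); L=np.array([.527,-.0206])
a=np.radians(-2.3); D=P[...,:2]-L; x=D@[np.cos(a),np.sin(a)]; y=D@[-np.sin(a),np.cos(a)]
m=(abs(P[...,2]-.048)<.002)&(abs(x)<.06); e=[y[m&(abs(x-q)<.002)].max() for q in np.arange(-.05,.04,.004)]; print("w4 +y edge (50 expected)",np.round(e,4))
m=(abs(P[...,2]-.057)<.0025)&(np.hypot(x,y)<.022); print("shoulder x,y range",x[m].min(),x[m].max(),y[m].min(),y[m].max())
m=(P[...,2]>.0735)&(P[...,2]<.079)&(np.hypot(x,y)<.022); print("shaft top range",x[m].min(),x[m].max(),y[m].min(),y[m].max())
d=pickle.load(open("w1.pkl","rb")); P=cloud(d); D=P[...,:2]-L; x=D@[np.cos(a),np.sin(a)]; y=D@[-np.sin(a),np.cos(a)]
m=(abs(P[...,2]-.057)<.0025)&(np.hypot(x,y)<.022); print("w1 shoulder x,y range",x[m].min(),x[m].max(),y[m].min(),y[m].max())
m=(P[...,2]>.0735)&(P[...,2]<.079)&(np.hypot(x,y)<.022); print("shaft top range",x[m].min(),x[m].max(),y[m].min(),y[m].max())
```

```text
[ 0.55610521 -0.24219367  0.14906622]
knob top h [-0.0027  0.0045  0.0053  0.0058  0.0066]
x range [-0.0221  0.0184]
y range [-0.0239  0.0247] slope top [-0.00834932  0.00530506] [-0.00392092  0.00531435]
w4 +y edge (50 expected) [0.3302 0.33   0.3302 0.3304 0.3299 0.3298 0.3297 0.33   0.3298 0.33
 0.3299 0.3299 0.3298 0.3292 0.3298 0.3296 0.3298 0.3304 0.3295 0.3301
 0.3298 0.3294 0.3292]
shoulder x,y range -0.01435176792506576 0.014349931975240378 -0.014338376804349748 0.015198168818021076
shaft top range -0.002513677918842316 0.0077939234059891125 -0.0077927099018139144 0.009122773061898222
w1 shoulder x,y range -0.014571126871805985 0.013480569894409806 -0.014111789146092839 0.014160541908642828
shaft top range -0.0029664959987830528 0.006890040775110585 -0.00720560840140686 0.008123350339239091
```

Run:
```python
from h import *
L=np.array([.5271,-.0204]); q=down(np.radians(-2.3))
r.move_to([*L,.15],q); r.sleep(.2)
f0=r.current_contact_force(); e=r.current_tool_pos()[:2]-L; print("err",e, R.from_quat(r.current_ee_rot()).as_euler('xyz',degrees=True).round(2))
T=L-e
r.move_linear([*T,.108],vel=.1); print(r.current_tool_pos())
z=.108
while z>.087:
    z-=.003; r.move_linear([*T,z],vel=.04); f=r.current_contact_force()-f0
    print(round(z,4),r.current_tool_pos().round(4),f.round(1))
    if f[2]>8: break
print(r.current_t())
s=snap("side","s2"); w=snap("wrist","w8")
cv2.imwrite("pics/s2w8.png",np.hstack([cv2.resize(s["pixels"][200:320,180:340],(400,300)),cv2.resize(w["pixels"],(400,300))])[:,:,::-1])
```

```text
err [ 0.00015351 -0.00063859] [180.     0.    -2.32]
[ 0.52714931 -0.01985154  0.1081628 ]
0.105 [ 0.5271 -0.0198  0.1053] [-0.3 -1.3 -0.6]
0.102 [ 0.5269 -0.0198  0.1019] [ 0.7 -1.2  0.1]
0.099 [ 0.5268 -0.0197  0.0988] [ 0.4 -1.8 -0.3]
0.096 [ 0.5268 -0.0197  0.0958] [ 0.  -1.4 -0. ]
0.093 [ 0.5268 -0.0197  0.0928] [ 0.2 -0.8 -0.6]
0.09 [ 0.5268 -0.0197  0.0898] [-0.6 -1.  -0.3]
0.087 [ 0.5268 -0.0198  0.0868] [-0.1 -1.2 -0.1]
27.325
```

View pics/s2w8.png

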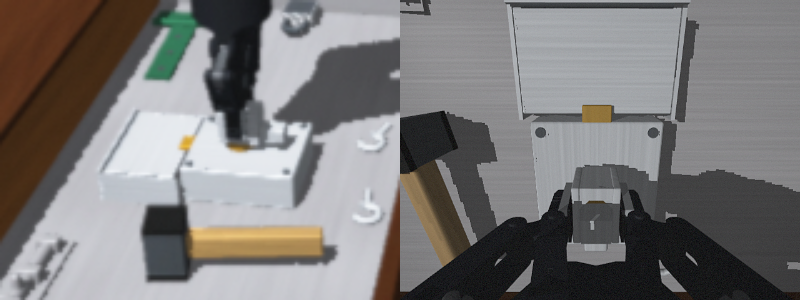

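The side view shows the knob on the spindle with its nose toward the pin (−x), and the mallet lying let go on the floor. It went on with no resistance. Now pressing to the stop.

Run:
```python
from h import *
L=np.array([.5271,-.0203]); f0=np.array([0,-.9,-.3])
r.set_gripper(0.,100)
z=.087
while z>.0735:
    z-=.001; r.move_linear([*L,z],vel=.03); f=r.current_contact_force()-f0
    print(round(z,4),r.current_tool_pos().round(4),f.round(1))
    if f[2]>24: break
r.sleep(.5); print(r.current_tool_pos().round(4),(r.current_contact_force()-f0).round(1),r.current_opening(),r.current_t())
s=snap("side","s3"); w=snap("wrist","w9"); P=cloud(w); P0=cloud(pickle.load(open("w8.pkl","rb")))
a=np.radians(-2.3)
for n,Q in (("before",P0),("now",P)):
    D=Q[...,:2]-L; x=D@[np.cos(a),np.sin(a)]; y=D@[-np.sin(a),np.cos(a)]
    m=(abs(y)<.05)&(x>.056)&(x<.066)&(Q[...,2]>.03)&(Q[...,2]<.08); print(n,"flap near edge z",np.median(Q[...,2][m]).round(4))
    m=(abs(x)<.018)&(abs(y)<.013)&(Q[...,2]>.07)&(Q[...,2]<.1); print("knob top z",np.median(Q[...,2][m]).round(4), "x range",np.percentile(x[m],[.5,99.5]).round(4))
cv2.imwrite("pics/s3w9.png",np.hstack([cv2.resize(s["pixels"][200:320,180:340],(400,300)),cv2.resize(w["pixels"],(400,300))])[:,:,::-1])
```

```text
0.086 [ 0.5272 -0.0203  0.0861] [-0.   1.4  1.3]
0.085 [ 0.5272 -0.0203  0.0852] [-1.5  1.5  5.5]
0.084 [ 0.5272 -0.0203  0.0841] [-0.6  2.2  5. ]
0.083 [ 0.5273 -0.0203  0.0832] [-0.4  1.6  5.8]
0.082 [ 0.5273 -0.0203  0.0823] [-1.7  0.6  7.4]
0.081 [ 0.5273 -0.0203  0.0813] [-1.9  1.7  8.4]
0.08 [ 0.5273 -0.0203  0.0804] [-3.1  1.9 10.5]
0.079 [ 0.5273 -0.0203  0.08  ] [-4.7  1.3 18.3]
0.078 [ 0.5274 -0.0203  0.0799] [-10.4   3.6  31.2]
[ 0.5274 -0.0203  0.0799] [-10.1   1.9  30.6] 0.3337357583797181 30.3917
before flap near edge z 0.0425
knob top z 0.0919 x range [-0.0178  0.018 ]
now flap near edge z 0.0628
knob top z 0.0851 x range [-0.0178  0.0179]
```

View pics/s3w9.png

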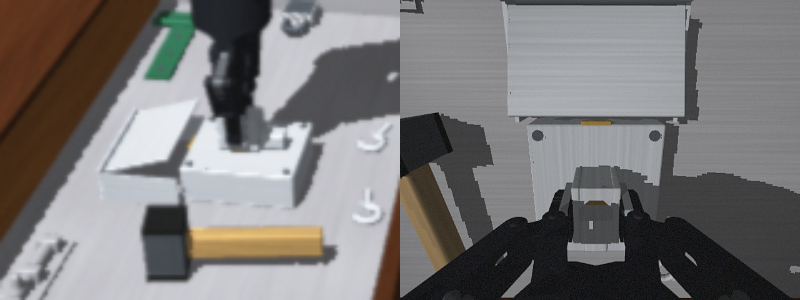

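The flap's near edge is up about 20 mm, the knob top is at 0.0851 m (expected 0.085), and the push reached a hard stop. Handing in.

```bash
python3 -c "
from h import *
print(r.current_tool_pos(),r.current_contact_force(),r.current_opening()); r.hand_in(); print(r.current_t())"
```

```text
[ 0.52738985 -0.02031684  0.0798712 ] [-9.56696303  0.48078988 29.94402856] 0.3294134496014241
the job is handed in; nothing more can be done
the job is handed in; nothing more can be done
```

I did the whole job and handed it in at about 30 s of the 61 s allowed; no verdict was reported.

- **Pin:** I gripped the middle-sized mallet by its head and pressed the pin down. The wrist camera then measured the pin top and the case top at the same height (0.0483 m), so the pin is flush.
- **Mallet:** It is back on the drawer floor where I picked it up, let go, about 155 mm from the spindle.
- **Knob:** I turned it to the latch's −2.3° and it slid onto the spindle with no measurable resistance. I then pressed it down to a hard stop with about 30 N.
- **Last checks:** The tool moved about 6 mm from first touch to the stop. The knob top is at 0.0851 m where 0.085 m was expected, and the flap's near edge is up about 20 mm of 21 mm. The knob is still gripped, and no bystander looked moved in the pictures I viewed.
- **Unexpected reading:** There is a sideways force of about 10 N in −x while pressing. The knob still measured centred and square, and no check failed.

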